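# Line up the chocolate desserts by height

### The arm

A 6-joint arm with a two-finger parallel gripper is mounted at the origin on the work surface. World frame = base frame: x ahead of the robot, y to its left, z up, the work surface at z = 0. Lengths are in mm, angles in rad, forces in N, time in s.
With the tool pointing down it reaches from about 350 to 975 mm from the base axis. Payload 7.1 kg.
Tool frame: the origin (TCP) lies at the very end of the fingers, on their centre line; the grasp point (between the pads) lies 19 mm behind it (ctrl.grasp_offset is the distance from the TCP to the grasp point, in mm); z points along the fingers, y is the line along which they close (so a half turn about z gives the same grasp; the last joint's range is limited). The gripper opens to 88 mm and grips with 3 to 60 N. Pads are 20 mm wide; open, the fingers measure 115 mm over their backs; the gripper's body (75 mm by 178 mm) begins 61 mm behind the grasp point.
Start: joints at [1.25, 0.423, 1.63, -0, 1.089, -0.019], TCP at [185.743, 596.745, 222.675] pointing down, gripper open.
Joint ranges: [-3, 3], [-0.9, 2.11], [0.09, 2.58], [-1.31, 4.45], [0.11, 2.69], [-2.54, 2.54]. Speed limits (rad/s): [2.39, 2.39, 3.01, 3.14, 3.14, 3.14].

### API

Orientations are given as a rotation vector (axis times angle).
In Python, from workcell import ctrl, viewer, ticket, models gives the robot as it stands.
- The arm moves only by the tool play_rows, never from a script. Its arguments are lists of equal length, an entry for each row: "dp": the shift along the world's x, y, z in mm, a list of three; "yaw": the turn about the world's z in degrees. In form: {"dp": [[tx, ty, tz], ...], "yaw": [yaw, ...]}. A call has 1 to 8 rows; each row shifts and turns the commanded pose from where the row before left it; what a row does not reach is not made up. A row lasts 1/12 s, in which the tool goes at most 41.7 mm and 7.16 degrees, less where a joint would pass 70% of its speed; a pose out of reach is approached as far as the arm can. A call is refused whole if a number of a shift passes 41.7 or a number of a turn 7.16, either way. A call with a gripper value outside its range is refused whole. "gripper" is the closure, from 0 (fully open) to 1 (shut), set as the call begins (left out, the last holds). The fingers move at their own pace and stop on an object; the grip force is fixed at half the most. Time passes only in rows, so rows that do not move let the fingers close. It gives the time, the measured TCP pose, the force, the opening and the grip force at its end, in the units of the state.
- ctrl.get_obs(): the state, without advancing time (a new reading comes with each control period).
- viewer.get_image(name): name is "side" or "top" or "wrist"; returns a dict with "pixels" (420x560x3 uint8, red, green, blue), "range_z" (420x560 float32, mm along the optical axis (not along the pixel's ray), 0 where there is no reading), "fx", "fy", "cx", "cy" (pixels), "T" (4x4, takes a point from camera to world coordinates); the wrist camera has in their place "hand_eye" (4x4, takes a point from camera to tool coordinates, whose origin is the TCP and whose axes are the flange's). Camera axes: x right, y up, looking along -z (the intrinsics and any distortion apply to the point x, -y, -z); pixel columns grow to the right and rows downward; lengths in mm; the calibration is good to about 2 mm. A picture is of the moment at which its call begins: read the wrist's pose just before it.
- ticket.close_job(): hands the job in; it is judged then, once.
Trained networks look in a picture, given as the dict that the camera call returned (one of the last four; its "shot" number tells which), for a name from the list of things; names that differ only in an ending like _2 or _b are one class to them, and where a whole thing is asked for, a point or a joint stands for the part that bears it (a point fixed in the world has none). Each returns a list of dicts, best first, with "conf" (0 to 1); they miss things now and then, are a little off and sometimes report something else, mostly with a low value. They report only what shows in the picture. A call takes as long as a camera call. They do not tell look-alikes from the thing itself.
- models.look_for(picture, name): "bbox" ([centre column, centre row, width, height] in pixels, round what is visible of it).
- models.landmark_of(picture, name): "location" ([column, row] in pixels: a listed point, or the origin of a listed thing).
The state is a dict: "t": time; "qpos": joint angles; "qvel": joint speeds; "joint_torque": joint torques, N m; "ee_pos": TCP position; "orientation": TCP orientation; "ft_force": force on the tool from outside, world axes, zero at the start; "moment": the same for the moment, N m; "width": finger opening in mm; "grasp_force": force on a finger pad.
Only numpy, scipy, OpenCV 4.12 (cv2) and the standard library are available. Lean on these libraries where they do the work, as an engineer would, in place of code of your own. Each camera call takes 0.05 s, during which the arm holds its last target. There are 200 camera calls.

### The job

Put the four chocolate desserts on the saucers of the slate board, one upright in the middle of each saucer, in order of height: the tallest on the saucer next to the brass stud, then down to the shortest at the white stud's end. Set each one down gently, without dropping it or knocking any over, and leave the yellow sauce bottle where it stands.

Things in the scene. Friction and masses are not known exactly. Their poses are not given: they have to be found in the camera images.
- choc_ruby: loose pink ruby chocolate dessert, the tallest: a solid upright cylinder 46 mm in diameter and 76 mm high, with a crust of golden nut crumbs round its top edge standing up to 4 mm above that (look only), about 130 g. Origin: centre of its underside, z up. The four stand at random on the worktop between the robot and the board, at least 80 mm apart centre to centre.
- choc_caramel: loose orange caramel-coloured chocolate dessert, the second tallest: a solid upright cylinder 46 mm in diameter and 64 mm high, with a crust of golden nut crumbs round its top edge standing up to 4 mm above that (look only), about 110 g. Origin: centre of its underside, z up. The four stand at random on the worktop between the robot and the board, at least 80 mm apart centre to centre.
- choc_ivory: loose ivory white chocolate dessert, the third tallest: a solid upright cylinder 46 mm in diameter and 52 mm high, with a crust of golden nut crumbs round its top edge standing up to 4 mm above that (look only), about 90 g. Origin: centre of its underside, z up. The four stand at random on the worktop between the robot and the board, at least 80 mm apart centre to centre.
- choc_dark: loose near-black dark chocolate dessert, the shortest: a solid upright cylinder 46 mm in diameter and 40 mm high, with a crust of golden nut crumbs round its top edge standing up to 4 mm above that (look only), about 70 g. Origin: centre of its underside, z up. The four stand at random on the worktop between the robot and the board, at least 80 mm apart centre to centre.
- dish_a: white saucer, fixed on the dark slate board, number 1 of 4 counted along the row from the robot's left (+y) to its right. 84 mm across at the rim, 9 mm high, with a flat inner floor 5 mm above its underside and about 74 mm across. The saucers are alike, about 100 mm apart. Origin: centre of its underside, which lies on the board's top, 12 mm above the worktop; z up.
- dish_b: white saucer, fixed on the dark slate board, number 2 of 4 counted along the row from the robot's left (+y) to its right. 84 mm across at the rim, 9 mm high, with a flat inner floor 5 mm above its underside and about 74 mm across. The saucers are alike, about 100 mm apart. Origin: centre of its underside, which lies on the board's top, 12 mm above the worktop; z up.
- dish_c: white saucer, fixed on the dark slate board, number 3 of 4 counted along the row from the robot's left (+y) to its right. 84 mm across at the rim, 9 mm high, with a flat inner floor 5 mm above its underside and about 74 mm across. The saucers are alike, about 100 mm apart. Origin: centre of its underside, which lies on the board's top, 12 mm above the worktop; z up.
- dish_d: white saucer, fixed on the dark slate board, number 4 of 4 counted along the row from the robot's left (+y) to its right. 84 mm across at the rim, 9 mm high, with a flat inner floor 5 mm above its underside and about 74 mm across. The saucers are alike, about 100 mm apart. Origin: centre of its underside, which lies on the board's top, 12 mm above the worktop; z up.
- brass_stud: brass (gold-coloured) conical stud, 30 mm across and 23 mm high, fixed at one end of the slate board (110 x 500 x 12 mm), in line with the saucers and about 72 mm from the centre of the nearest saucer; it may be at the left or the right end. A like stud of white plastic marks the other end. Origin: centre of its underside, on the board's top.
- sauce_bottle: bystander: loose yellow squeeze bottle with a white nozzle, 54 mm in diameter and 158 mm high, standing on the worktop to the robot's left of the desserts; about 300 g. Origin: centre of its underside.
Mind the look-alikes: they are no part of the job. Leave any purple look-alike of the choc_ruby alone.

How it is judged (in metres and radians):
At the end, for the whole second after the job is handed in: Counted from the brass stud, the saucers hold the 76, 64, 52 and 40 mm desserts; each stands on the saucer's floor (underside 2 to 9 mm above the saucer's), centred within 12 mm, upright within 0.1 rad, released and at rest (((horizontal distance between brass_stud and dish_a below 0.12 m and horizontal distance between choc_ruby and dish_a below 0.012 m and z of choc_ruby in the frame of dish_a between 0.002 and 0.009 m and horizontal distance between choc_caramel and dish_b below 0.012 m and z of choc_caramel in the frame of dish_b between 0.002 and 0.009 m and horizontal distance between choc_ivory and dish_c below 0.012 m and z of choc_ivory in the frame of dish_c between 0.002 and 0.009 m and horizontal distance between choc_dark and dish_d below 0.012 m and z of choc_dark in the frame of dish_d between 0.002 and 0.009 m) or (horizontal distance between brass_stud and dish_d below 0.12 m and horizontal distance between choc_ruby and dish_d below 0.012 m and z of choc_ruby in the frame of dish_d between 0.002 and 0.009 m and horizontal distance between choc_caramel and dish_c below 0.012 m and z of choc_caramel in the frame of dish_c between 0.002 and 0.009 m and horizontal distance between choc_ivory and dish_b below 0.012 m and z of choc_ivory in the frame of dish_b between 0.002 and 0.009 m and horizontal distance between choc_dark and dish_a below 0.012 m and z of choc_dark in the frame of dish_a between 0.002 and 0.009 m)) and angle between each of choc_ruby, choc_caramel, choc_ivory, choc_dark's own z axis and vertical below 0.1 rad and linear speed of each of choc_ruby, choc_caramel, choc_ivory, choc_dark below 0.02 m/s); the robot touches nothing.
It fails at once if a dessert is knocked or tipped over (more than 0.6 rad) (angle between any of choc_ruby, choc_caramel, choc_ivory, choc_dark's own z axis and vertical above 0.6 rad).
It fails at once if a dessert is dropped or flung: moving faster than 0.6 m/s (a fall of about 2 cm) while not in the fingers ((contact force between the fingers and choc_ruby below 0.05 N and linear speed of choc_ruby above 0.6 m/s) or (contact force between the fingers and choc_caramel below 0.05 N and linear speed of choc_caramel above 0.6 m/s) or (contact force between the fingers and choc_ivory below 0.05 N and linear speed of choc_ivory above 0.6 m/s) or (contact force between the fingers and choc_dark below 0.05 N and linear speed of choc_dark above 0.6 m/s)).
It fails at once if the sauce bottle is moved more than 20 mm (distance of sauce_bottle from where it was at the start of the episode above 0.02 m).
It also fails if it takes over 102 s, if anything falls off the work surface, if the arm or the gripper's body presses on something with over 40 N, if the wrist force passes 120 N, or if a joint passes its speed limit or range.

## Working session

There is one attempt and no reset: what is moved stays moved. The work goes in short steps, Python scripts to look and compute and a tool call to move; the robot and the scene stay as the last step left them, time stands still between calls to the robot, and variables do not carry over. Pictures are saved under pics/ and viewed, at most 14 in all, crops included, and the job is handed in when it is done.

Besides the shell and the picture viewer there is one more tool, called after "Request:" as a command line: name --pt "numbers of a row" for each row, then --argument value for the rest. play_rows: Moves the arm, as the interface text tells. Its arguments: {"type":"object","properties":{"dp":{"type":"array"},"yaw":{"type":"array"},"gripper":{"type":"number"}},"required":["dp","yaw"]}

```bash
mkdir -p pics
cat > h.py <<'E'
import numpy as np, cv2
from workcell import ctrl, viewer, ticket, models
from scipy.spatial.transform import Rotation as R
def pose():
    o=ctrl.get_obs(); T=np.eye(4); T[:3,:3]=R.from_rotvec(o["orientation"]).as_matrix(); T[:3,3]=o["ee_pos"]; return T,o
def shot(n):
    T,o=pose(); p=viewer.get_image(n)
    p["W"]=np.array(p["T"]) if "T" in p else T@np.array(p["hand_eye"])
    return p
def save(p,f): cv2.imwrite("pics/"+f,cv2.cvtColor(p["pixels"],cv2.COLOR_RGB2BGR))
def cloud(p):
    z=p["range_z"]; v,u=np.indices(z.shape)
    P=np.stack([(u-p["cx"])/p["fx"]*z,-(v-p["cy"])/p["fy"]*z,-z],-1)
    Q=P@p["W"][:3,:3].T+p["W"][:3,3]; Q[z<=0]=np.nan; return Q
E
python3 - <<'E'
from h import *
for n in ("top","side"):
    p=shot(n); save(p,n+"0.png"); Q=cloud(p)
    print(n,[k for k in p if k not in("pixels","range_z")],p["W"][:3,3])
    for k in "choc_ruby choc_caramel choc_ivory choc_dark dish_a brass_stud sauce_bottle".split():
        for d in models.look_for(p,k)[:5]:
            c,r,w,h=d["bbox"]; print(k,np.round(d["bbox"]),round(d["conf"],2),np.round(Q[int(r),int(c)]))
print(pose()[1])
E
```

```text
top ['fx', 'fy', 'cx', 'cy', 'T', 'shot', 'W'] [ 447.52447235   70.60628267 1230.71076435]
choc_ruby [209. 234.  26.  17.] 0.83 [486. 256.  73.]
choc_ruby [249. 248.  27.  21.] 0.8 [453. 168.  77.]
choc_ruby [252. 166.  42.  37.] 0.65 [642. 163.  22.]
choc_caramel [308. 249.  19.  18.] 0.6 [448.  39.  62.]
choc_ivory [395. 252.  23.  21.] 0.7 [ 438. -151.   56.]
choc_dark [349. 248.  24.  16.] 0.79 [449. -53.  42.]
dish_a [295. 171.  32.  34.] 0.96 [629.  66.  15.]
dish_a [377. 180.  37.  35.] 0.87 [ 601. -125.   17.]
dish_a [335. 173.  34.  36.] 0.86 [620. -26.  19.]
dish_a [253. 164.  43.  32.] 0.8 [648. 163.  13.]
brass_stud [410. 185.  16.  16.] 0.7 [ 588. -194.   35.]
brass_stud [308. 249.  23.  22.] 0.43 [446.  42.  69.]
sauce_bottle [149. 224.  35.  28.] 0.8 [506. 375. 128.]
side ['fx', 'fy', 'cx', 'cy', 'T', 'shot', 'W'] [ 330.75078143 -874.98991432  854.81043123]
choc_ruby [220. 202.  22.  31.] 0.94 [348. 144.  52.]
choc_ruby [263. 173.  16.  35.] 0.63 [477. 241.  60.]
choc_ruby [260. 198.  22.  35.] 0.61 [455. 145.  49.]
choc_caramel [265. 228.  18.  32.] 0.98 [445.  20.  5
[... 432 characters left out ...]
 95.]
{'t': 0.8, 'qpos': array([ 1.24997874e+00,  4.23063363e-01,  1.62987017e+00, -2.02086547e-06,
        1.08862036e+00, -1.90062054e-02]), 'qvel': array([ 5.93154349e-04, -1.12372870e-03,  7.04273852e-05,  1.75753008e-03,
        1.51657385e-03, -1.65636513e-05]), 'joint_torque': array([ 8.79986055e-05, -5.44517863e+01, -2.74039596e+01,  6.46181451e-02,
        1.67229952e-02, -1.74348787e-05]), 'ee_pos': array([185.76065844, 596.75491477, 222.70969946]), 'orientation': array([4.72284199e-01, 3.10588148e+00, 5.95287379e-05]), 'ft_force': array([-0.62654542, -0.28593417,  0.13823588]), 'moment': array([-0.03107046, -0.0141422 , -0.03316226]), 'grasp_force': 0.0, 'width': 87.5141926414345}
```

Run:
```python
import cv2
a=cv2.imread("pics/top0.png")[140:300,120:430]; b=cv2.imread("pics/side0.png")[110:320,190:390]
cv2.imwrite("pics/t1.png",cv2.resize(a,(775,400),interpolation=cv2.INTER_CUBIC)); cv2.imwrite("pics/s1.png",cv2.resize(b,(571,600),interpolation=cv2.INTER_CUBIC))
```

```text
(no output)
```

View pics/t1.png

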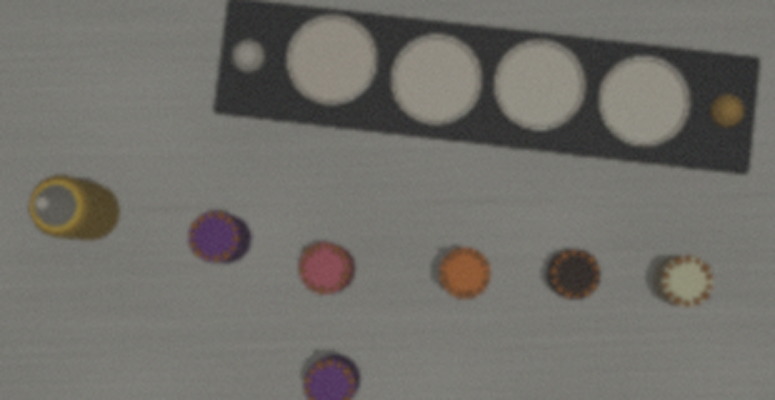

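View pics/s1.png

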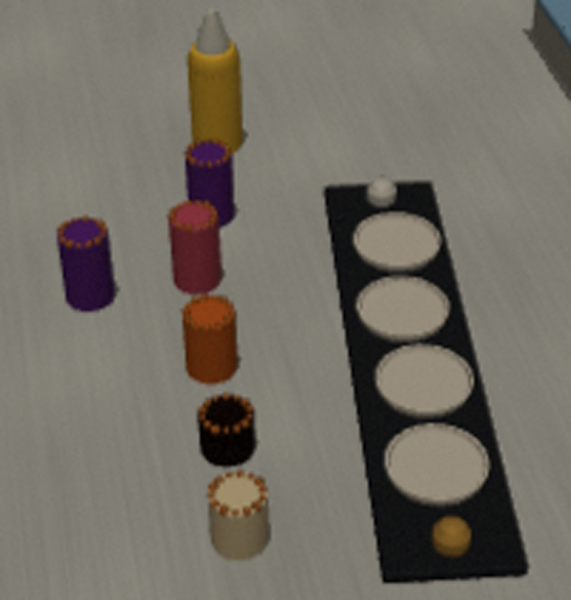

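Top view: the pink dessert at full-image pixel (250,247) is the only one matching "pink ruby". The two purple ones at (207,235) and (252,292) are look-alikes, so I'll leave them alone. Caramel is at (306,249), dark at (349,249), ivory at (394,252), brass stud at the right end (411,184) and white stud at the left (219,162). The order is therefore ruby→d, caramel→c, ivory→b, dark→a.

```bash
cat >> h.py <<'E'
def planept(p,uv,z):
    uv=np.atleast_2d(np.asarray(uv,float)); d=np.stack([(uv[:,0]-p["cx"])/p["fx"],-(uv[:,1]-p["cy"])/p["fy"],-np.ones(len(uv))],-1)@p["W"][:3,:3].T
    c=p["W"][:3,3]; return (c+d*((z-c[2])/d[:,2])[:,None])[:,:2]
def saucer(p,uv,half=30):
    u,v=map(int,uv); g=cv2.cvtColor(p["pixels"],cv2.COLOR_RGB2GRAY)
    y0,x0=max(v-half,0),max(u-half,0); s=g[y0:v+half,x0:u+half]
    _,m=cv2.threshold(s,0,255,cv2.THRESH_OTSU); n,l,st,ce=cv2.connectedComponentsWithStats(m)
    k=l[v-y0,u-x0]; cs,_=cv2.findContours((l==k).astype(np.uint8),cv2.RETR_EXTERNAL,cv2.CHAIN_APPROX_NONE)
    c=max(cs,key=cv2.contourArea)[:,0]+[x0,y0]
    q=planept(p,c,21); (x,y),(a,b),_=cv2.fitEllipse(q.astype(np.float32)); return round(x,1),round(y,1),round(a,1),round(b,1)
E
python3 - <<'E'
from h import *
p=shot("top"); Q=cloud(p)
for n,uv in dict(a=(253,164),b=(295,171),c=(335,174),d=(378,180)).items(): print(n,saucer(p,uv,26))
for n,uv,h in (("ruby",(250,247),76),("caramel",(306,249),64),("dark",(349,249),40),("ivory",(394,252),52),("purple1",(207,235),76),("purple2",(252,292),76)):
    u,v=uv; w=Q[v-18:v+19,u-18:u+19].reshape(-1,3); w=w[(w[:,2]>h-9)&(w[:,2]<h+12)]
    (x,y),r=cv2.minEnclosingCircle(w[:,:2].astype(np.float32))
    print(n,len(w),np.round(w.mean(0),1),round(x,1),round(y,1),round(r,1), np.round(planept(p,uv,h+2)))
w=Q[200:250,125:175].reshape(-1,3); w=w[w[:,2]>60];print("bottle",w.mean(0))
print(np.round(shot("wrist")["hand_eye"],3))
E
```

```text
a (646.3, 161.8, 81.1, 81.5)
b (625.7, 65.8, 80.2, 81.6)
c (618.3, -29.2, 80.8, 81.6)
d (600.9, -124.8, 80.3, 80.6)
ruby 350 [453.5 167.6  76.7] 453.7 167.7 23.2 [[453. 166.]]
caramel 340 [446.4  45.3  64.5] 446.6 45.6 23.0 [[446.  44.]]
dark 327 [443.2 -54.   40.3] 443.3 -54.3 23.0 [[444. -53.]]
ivory 345 [ 435.1 -151.2   52.3] 435.5 -151.9 23.4 [[ 435. -151.]]
purple1 348 [483.  263.7  76.7] 482.8 263.7 23.1 [[481. 259.]]
purple2 353 [352.3 165.   76.5] 352.1 164.9 23.0 [[356. 163.]]
bottle [509.24665502 381.9318463  116.55336512]
[[ 0.00000e+00  9.56000e-01  2.92000e-01  8.08700e+01]
 [ 1.00000e+00  0.00000e+00 -1.00000e-03  7.69000e-01]
 [-1.00000e-03  2.92000e-01 -9.56000e-01 -1.60373e+02]
 [ 0.00000e+00  0.00000e+00  0.00000e+00  1.00000e+00]]
```

Request:
play_rows --pt "19 -31 0" --pt "19 -31 0" --pt "19 -31 0" --pt "19 -31 0" --pt "19 -31 0" --pt "19 -31 0" --pt "19 -31 0" --pt "19 -31 0" --yaw '[2.2,2.2,2.2,2.2,2.2,2.2,2.1,2.0]' --gripper 0

```text
t: 1.57
ee_pos: [338.4, 347.3, 222.9]
orientation: [-0.004, 3.141, 0.001]
ft_force: [1.1, 0.8, -1.3]
width: 87.6
grasp_force: 0.0
```

Request:
play_rows --pt "19 -30 -15" --pt "19 -30 -15" --pt "19 -30 -15" --pt "19 -30 -15" --pt "19 -30 -15" --pt "20 -29.6 -15" --pt "0 0 0" --pt "0 0 0" --yaw '[0,0,0,0,0,0,0,0]'

```text
t: 2.23
ee_pos: [453.1, 167.6, 132.0]
orientation: [-0.006, -3.14, 0.001]
ft_force: [0.2, -0.2, -0.7]
width: 87.7
grasp_force: 0.0
```

Run:
```python
from h import *
p=shot("wrist"); save(p,"w1.png"); Q=cloud(p).reshape(-1,3)
print(pose()[1]["ee_pos"])
w=Q[(Q[:,2]>68)&(Q[:,2]<88)&(np.hypot(Q[:,0]-453,Q[:,1]-167)<40)]
print(len(w)); print(cv2.minEnclosingCircle(w[:,:2].astype(np.float32)), w.mean(0))
```

```text
[452.80134419 168.65448793 132.48849722]
2824
((454.05078125, 166.30003356933594), 23.31656837463379) [452.88197136 166.16315398  74.72846595]
```

View pics/w1.png

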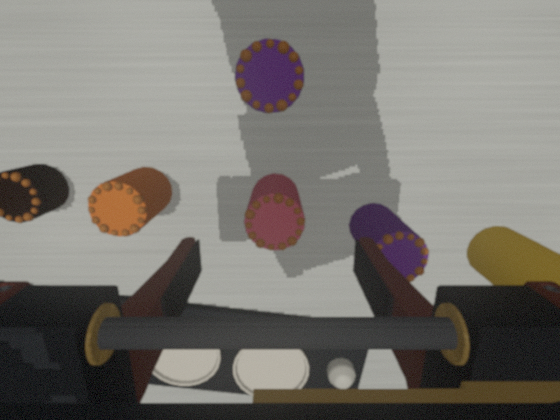

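The wrist view confirms it: the pink ruby at (275,215) sits centred between the fingers. The purple look-alikes are at (270,75) and (400,250), clear of the fingers. Descending.

Request:
play_rows --pt "0 -0.5 -18" --pt "0 -0.5 -18" --pt "0 0 -18" --pt "0 0 -18" --pt "0 0 -18" --pt "0 0 -16" --pt "0 0 0" --yaw '[0,0,0,0,0,0,0]'

```text
t: 2.87
ee_pos: [450.9, 169.1, 25.1]
orientation: [0.004, -3.139, 0.001]
ft_force: [-0.6, -0.3, -0.1]
width: 87.6
grasp_force: 0.0
```

Request:
play_rows --pt "0 0 0" --pt "0 0 0" --pt "0 0 0" --pt "0 0 0" --pt "0 0 0" --pt "0 0 0" --yaw '[0,0,0,0,0,0]' --gripper 1

```text
t: 3.37
ee_pos: [453.1, 168.2, 27.3]
orientation: [-0.0, 3.141, 0.0]
ft_force: [-0.3, -0.1, 1.3]
width: 51.4
grasp_force: 1.2
```

Request:
play_rows --pt "0 0 0" --pt "0 0 0" --pt "0 0 0" --pt "0 0 0" --yaw '[0,0,0,0]'

```text
t: 3.7
ee_pos: [453.0, 168.1, 27.1]
orientation: [-0.0, 3.141, 0.0]
ft_force: [-1.5, -0.8, 6.8]
width: 46.0
grasp_force: 30.0
```

Request:
play_rows --pt "0 0 6" --pt "0 0 14" --pt "0 0 20" --pt "0 0 20" --pt "0 0 20" --pt "0 0 20" --pt "7 -14 0" --pt "13 -26 0" --yaw '[0,0,0,0,0,0,0,0]'

```text
t: 4.37
ee_pos: [472.9, 129.3, 128.2]
orientation: [-0.005, 3.139, 0.002]
ft_force: [-0.3, -0.1, -1.2]
width: 45.4
grasp_force: 30.0
```

Request:
play_rows --pt "17 -33 0" --pt "17 -33 0" --pt "17 -33 0" --pt "17 -33 0" --pt "17 -33 0" --pt "17 -33 0" --pt "14 -28 0" --pt "11 -25 0" --yaw '[0,0,0,0,0,0,0,0]'

```text
t: 5.03
ee_pos: [600.4, -125.1, 126.8]
orientation: [0.002, 3.141, -0.0]
ft_force: [0.4, 1.3, -0.6]
width: 45.6
grasp_force: 30.0
```

Request:
play_rows --pt "0 0 0" --pt "0 0 0" --pt "0 0 0" --yaw '[0,0,0]'

```text
t: 5.28
ee_pos: [598.8, -122.5, 126.3]
orientation: [-0.001, -3.14, -0.001]
ft_force: [-0.1, 1.0, -1.7]
width: 45.4
grasp_force: 30.0
```

Run:
```python
from h import *
print(np.mean([pose()[1]["ee_pos"] for i in range(3)],0))
p=shot("wrist"); save(p,"w2.png")
p=shot("top"); save(p,"t2.png"); Q=cloud(p).reshape(-1,3)
```

```text
[ 598.82830396 -122.4694573   126.30774801]
```

View pics/w2.png

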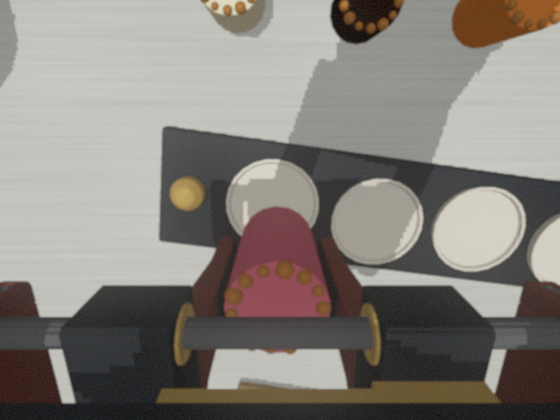

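Wrist view: the ruby is held upright at (277,300), above saucer d at (272,200), with the brass stud at (187,193). Lowering.

Request:
play_rows --pt "0.7 -2 -14" --pt "0 0 -18" --pt "0 0 -18" --pt "0 0 -14" --pt "0 0 -9" --pt "0 0 -5" --pt "0 0 -2" --pt "0 0 0" --yaw '[0,0,0,0,0,0,0,0]'

```text
t: 6.05
ee_pos: [600.5, -124.7, 46.4]
orientation: [0.001, -3.141, -0.0]
ft_force: [-0.7, -0.1, -1.1]
width: 46.0
grasp_force: 30.0
```

Request:
play_rows --pt "0 0 -1" --pt "0 0 -1" --pt "0 0 -0.5" --pt "0 0 0" --pt "0 0 0" --yaw '[0,0,0,0,0]'

```text
t: 6.47
ee_pos: [600.6, -124.9, 44.5]
orientation: [-0.0, 3.141, -0.0]
ft_force: [0.5, -0.3, -1.3]
width: 46.0
grasp_force: 30.0
```

Request:
play_rows --pt "0 0 -0.5" --pt "0 0 -0.4" --pt "0 0 0" --pt "0 0 0" --yaw '[0,0,0,0]'

```text
t: 6.8
ee_pos: [600.7, -124.9, 44.1]
orientation: [-0.0, 3.141, -0.0]
ft_force: [-2.0, -0.1, 6.6]
width: 45.7
grasp_force: 30.0
```

Contact at about 7 N. Releasing.

Request:
play_rows --pt "0 0 0" --pt "0 0 0" --pt "0 0 0" --pt "0 0 0" --pt "0 0 0" --pt "0 0 0" --pt "0 0 0" --pt "0 0 0" --yaw '[0,0,0,0,0,0,0,0]' --gripper 0

```text
t: 7.47
ee_pos: [600.4, -124.9, 43.2]
orientation: [0.0, -3.142, -0.0]
ft_force: [0.3, 0.5, -0.2]
width: 87.6
grasp_force: 0.0
```

Request:
play_rows --pt "0 0 10" --pt "0 0 20" --pt "0 0 25" --pt "0 0 25" --pt "-10 11 0" --pt "-19 21 0" --pt "-22 24 0" --pt "-22 24 0" --yaw '[0,0,0,0,0,0,0,0]'

```text
t: 8.13
ee_pos: [526.9, -44.4, 124.2]
orientation: [0.001, 3.14, -0.0]
ft_force: [0.1, 0.2, 0.2]
width: 87.7
grasp_force: 0.0
```

Request:
play_rows --pt "-22 24 0" --pt "-22 24 0" --pt "-22 24 0" --pt "-14.9 18.4 0" --pt "0 0 -10" --pt "0 0 -10" --pt "0 0 0" --pt "0 0 0" --yaw '[0,0,0,0,0,0,0,0]'

```text
t: 8.8
ee_pos: [447.0, 45.0, 102.8]
orientation: [-0.001, -3.141, 0.0]
ft_force: [-1.0, 0.2, -0.1]
width: 88.0
grasp_force: 0.0
```

```bash
cat >> h.py <<'E'
def chk(p,xy,h,z0=0):
    Q=cloud(p).reshape(-1,3); w=Q[(Q[:,2]>z0+h-7)&(Q[:,2]<z0+h+12)&(np.hypot(Q[:,0]-xy[0],Q[:,1]-xy[1])<36)]
    return len(w),np.round(cv2.minEnclosingCircle(w[:,:2].astype(np.float32))[0],1), np.round(w.mean(0),1)
E
python3 - <<'E'
from h import *
p=shot("wrist"); print(pose()[1]["ee_pos"],chk(p,(446.5,45.5),64))
t=shot("top"); print(chk(t,(601,-125),76,17), saucer(t,(335,174),26)); save(t,"t3.png")
E
```

```text
[447.25783607  44.9134183  103.07951691] (3238, array([447.2,  43.4]), array([446. ,  43.6,  62.7]))
(354, array([ 600.6, -122.3]), array([ 600.4, -121.9,   93.1])) (618.3, -29.2, 81.1, 81.6)
```

Request:
play_rows --pt "0 -1 -14" --pt "0 0 -18" --pt "0 0 -18" --pt "0 0 -18" --pt "0 0 -10" --pt "0 0 -4" --pt "0 0 0" --yaw '[0,0,0,0,0,0,0]'

```text
t: 9.48
ee_pos: [446.4, 44.2, 20.7]
orientation: [-0.001, -3.14, 0.0]
ft_force: [-0.7, 0.3, -0.1]
width: 88.1
grasp_force: 0.0
```

Request:
play_rows --pt "0 0 0" --pt "0 0 0" --pt "0 0 0" --pt "0 0 0" --pt "0 0 0" --pt "0 0 0" --pt "0 0 0" --pt "0 0 0" --yaw '[0,0,0,0,0,0,0,0]' --gripper 1

```text
t: 10.15
ee_pos: [446.7, 44.6, 21.5]
orientation: [-0.0, 3.141, 0.0]
ft_force: [-0.7, -0.2, 4.7]
width: 45.6
grasp_force: 30.0
```

Request:
play_rows --pt "0 0 0" --pt "0 0 0" --pt "0 0 0" --yaw '[0,0,0]'

```text
t: 10.4
ee_pos: [446.7, 44.6, 21.5]
orientation: [-0.0, 3.141, 0.0]
ft_force: [-0.6, -0.1, 6.2]
width: 45.7
grasp_force: 30.0
```

Request:
play_rows --pt "0 0 6" --pt "0 0 14" --pt "0 0 20" --pt "0 0 25" --pt "0 0 25" --pt "12 -5 0" --pt "25 -11 0" --pt "29 -13 0" --yaw '[0,0,0,0,0,0,0,0]'

```text
t: 11.07
ee_pos: [512.6, 15.4, 111.4]
orientation: [0.002, -3.141, -0.0]
ft_force: [0.2, 1.1, -1.2]
width: 45.6
grasp_force: 30.0
```

Request:
play_rows --pt "33 -15 0" --pt "33 -15 0" --pt "25 -11 0" --pt "14.8 -5.5 0" --pt "0 0 -14" --pt "0 0 -20" --pt "0 0 -18" --pt "0 0 -12" --yaw '[0,0,0,0,0,0,0,0]'

```text
t: 11.73
ee_pos: [617.4, -31.3, 44.5]
orientation: [-0.0, -3.139, -0.0]
ft_force: [-0.9, -0.3, -1.3]
width: 45.5
grasp_force: 30.0
```

Request:
play_rows --pt "0 0 -5" --pt "0 0 -2" --pt "0 0 -1" --pt "0 0 -0.7" --pt "0 0 -0.5" --pt "0 0 0" --pt "0 0 0" --yaw '[0,0,0,0,0,0,0]'

```text
t: 12.32
ee_pos: [618.8, -31.0, 38.8]
orientation: [-0.0, 3.14, -0.0]
ft_force: [-0.4, -0.2, -0.8]
width: 45.7
grasp_force: 30.0
```

Request:
play_rows --pt "0 0 -0.5" --pt "0 0 0" --pt "0 0 0" --yaw '[0,0,0]'

```text
t: 12.57
ee_pos: [618.8, -31.0, 38.5]
orientation: [-0.0, 3.141, -0.0]
ft_force: [-1.8, -0.1, 5.1]
width: 45.8
grasp_force: 30.0
```

Request:
play_rows --pt "0 0 0" --pt "0 0 0" --pt "0 0 0" --pt "0 0 0" --pt "0 0 0" --pt "0 0 0" --pt "0 0 0" --pt "0 0 0" --yaw '[0,0,0,0,0,0,0,0]' --gripper 0

```text
t: 13.23
ee_pos: [618.3, -31.0, 37.5]
orientation: [0.0, -3.142, 0.0]
ft_force: [0.4, 0.1, 0.9]
width: 87.6
grasp_force: 0.0
```

Request:
play_rows --pt "0 0 10" --pt "0 0 20" --pt "0 0 25" --pt "0 0 20" --pt "-12 -8 0" --pt "-24 -16 0" --pt "-30 -20 0" --pt "-30 -20 0" --yaw '[0,0,0,0,0,0,0,0]'

```text
t: 13.9
ee_pos: [521.8, -95.2, 113.5]
orientation: [-0.002, 3.14, -0.001]
ft_force: [0.4, -0.8, -0.4]
width: 87.7
grasp_force: 0.0
```

Request:
play_rows --pt "-30 -20 0" --pt "-30 -20 0" --pt "-27 -17.5 0" --pt "0 0 -10" --pt "0 0 -10" --pt "0 0 0" --pt "0 0 0" --yaw '[0,0,0,0,0,0,0]'

```text
t: 14.48
ee_pos: [436.2, -152.1, 92.2]
orientation: [0.001, -3.141, -0.0]
ft_force: [-0.0, -0.2, 0.7]
width: 87.8
grasp_force: 0.0
```

Run:
```python
from h import *
p=shot("wrist"); print(pose()[1]["ee_pos"],chk(p,(435.5,-152),52))
t=shot("top"); print(chk(t,(601,-125),76,17), chk(t,(618,-31),64,17), chk(t,(443,-54),40)); save(t,"t4.png")
```

```text
[ 436.43111685 -152.04744091   92.46477489] (3201, array([ 435.8, -154.1]), array([ 434.6, -153.8,   50.7]))
(355, array([ 600.9, -122.2]), array([ 600.4, -121.8,   93.1])) (346, array([618.3, -28.2]), array([617.9, -28.3,  81.3])) (329, array([443.3, -54.2]), array([443.1, -54. ,  40.5]))
```

Request:
play_rows --pt "0 -0.5 -14" --pt "0 0 -18" --pt "0 0 -18" --pt "0 0 -15.6" --pt "0 0 -8" --pt "0 0 -4" --pt "0 0 0" --yaw '[0,0,0,0,0,0,0]'

```text
t: 15.17
ee_pos: [435.4, -152.6, 14.5]
orientation: [0.001, -3.141, -0.001]
ft_force: [-0.3, -0.5, -0.4]
width: 88.0
grasp_force: 0.0
```

Request:
play_rows --pt "0 0 0" --pt "0 0 0" --pt "0 0 0" --pt "0 0 0" --pt "0 0 0" --pt "0 0 0" --pt "0 0 0" --pt "0 0 0" --yaw '[0,0,0,0,0,0,0,0]' --gripper 1

```text
t: 15.83
ee_pos: [435.5, -153.0, 15.2]
orientation: [-0.0, 3.141, -0.0]
ft_force: [-0.7, -1.0, 3.2]
width: 45.5
grasp_force: 30.0
```

Request:
play_rows --pt "0 0 0" --pt "0 0 0" --pt "0 0 0" --yaw '[0,0,0]'

```text
t: 16.08
ee_pos: [435.5, -153.0, 15.2]
orientation: [-0.0, 3.141, -0.0]
ft_force: [-0.4, -0.2, 6.1]
width: 45.5
grasp_force: 30.0
```

Request:
play_rows --pt "0 0 6" --pt "0 0 14" --pt "0 0 20" --pt "0 0 25" --pt "0 0 25" --pt "0 0 15" --pt "10 11 0" --pt "19 22 0" --yaw '[0,0,0,0,0,0,0,0]'

```text
t: 16.75
ee_pos: [463.8, -120.9, 121.3]
orientation: [0.004, 3.14, -0.001]
ft_force: [0.6, -0.5, -1.2]
width: 45.2
grasp_force: 30.0
```

Request:
play_rows --pt "25 28.5 0" --pt "25 28.5 0" --pt "25 28.5 0" --pt "25 28.5 0" --pt "25 28.5 0" --pt "22 25 0" --pt "14.4 16 0" --pt "0 0 -10" --yaw '[0,0,0,0,0,0,0,0]'

```text
t: 17.42
ee_pos: [629.8, 67.0, 111.8]
orientation: [-0.005, 3.136, 0.002]
ft_force: [0.8, -1.1, 0.2]
width: 45.4
grasp_force: 30.0
```

Request:
play_rows --pt "0 0 -18" --pt "0 0 -20" --pt "0 0 -18" --pt "0 0 -11" --pt "0 0 -6" --pt "0 0 -3" --pt "0 0 -1.5" --pt "0 0 0" --yaw '[0,0,0,0,0,0,0,0]'

```text
t: 18.08
ee_pos: [626.0, 63.4, 32.9]
orientation: [0.0, 3.141, 0.0]
ft_force: [-0.4, -0.1, -0.9]
width: 45.8
grasp_force: 30.0
```

Request:
play_rows --pt "0 0 -0.6" --pt "0 0 -0.4" --pt "0 0 0" --pt "0 0 0" --yaw '[0,0,0,0]'

```text
t: 18.42
ee_pos: [626.4, 63.6, 32.2]
orientation: [-0.0, 3.14, 0.0]
ft_force: [1.3, -0.8, 3.8]
width: 45.7
grasp_force: 30.0
```

Request:
play_rows --pt "0 0 0" --pt "0 0 0" --pt "0 0 0" --pt "0 0 0" --pt "0 0 0" --pt "0 0 0" --pt "0 0 0" --pt "0 0 0" --yaw '[0,0,0,0,0,0,0,0]' --gripper 0

```text
t: 19.08
ee_pos: [625.7, 63.5, 31.5]
orientation: [0.0, -3.142, 0.0]
ft_force: [-0.1, 0.0, -0.2]
width: 87.6
grasp_force: 0.0
```

Request:
play_rows --pt "0 0 10" --pt "0 0 20" --pt "0 0 25" --pt "0 0 20" --pt "-13 -8 0" --pt "-26 -17 0" --pt "-30 -20 0" --pt "-30 -20 0" --yaw '[0,0,0,0,0,0,0,0]'

```text
t: 19.75
ee_pos: [526.0, -1.8, 107.4]
orientation: [-0.002, 3.14, -0.0]
ft_force: [-0.6, -0.1, 0.2]
width: 87.8
grasp_force: 0.0
```

Request:
play_rows --pt "-30 -20 0" --pt "-30 -20 0" --pt "-23.5 -13.8 0" --pt "0 0 -15" --pt "0 0 -15" --pt "0 0 0" --pt "0 0 0" --yaw '[0,0,0,0,0,0,0]'

```text
t: 20.33
ee_pos: [443.1, -55.3, 76.7]
orientation: [-0.0, -3.141, -0.0]
ft_force: [0.4, -0.6, 0.5]
width: 87.7
grasp_force: 0.0
```

Run:
```python
from h import *
p=shot("wrist"); print(pose()[1]["ee_pos"],chk(p,(443,-54.5),40))
t=shot("top"); print(chk(t,(601,-125),76,17), chk(t,(618,-31),64,17), chk(t,(626,64),52,17)); save(t,"t5.png")
```

```text
[443.64064209 -55.23646329  77.06015226] (3287, array([443.7, -56.2]), array([442.7, -56.1,  38.8]))
(352, array([ 600.7, -122. ]), array([ 600.6, -121.8,   93.3])) (343, array([618.3, -28.3]), array([618. , -28.2,  81.4])) (337, array([625.6,  66.3]), array([625.3,  66. ,  69.3]))
```

Request:
play_rows --pt "0 0 -14" --pt "0 0 -16" --pt "0 0 -16" --pt "0 0 -11" --pt "0 0 -6" --pt "0 0 -2.5" --pt "0 0 0" --yaw '[0,0,0,0,0,0,0]'

```text
t: 21.02
ee_pos: [443.5, -55.1, 11.1]
orientation: [-0.001, 3.142, -0.0]
ft_force: [-0.0, 0.8, -0.3]
width: 88.3
grasp_force: 0.0
```

Request:
play_rows --pt "0 0 0" --pt "0 0 0" --pt "0 0 0" --pt "0 0 0" --pt "0 0 0" --pt "0 0 0" --pt "0 0 0" --pt "0 0 0" --yaw '[0,0,0,0,0,0,0,0]' --gripper 1

```text
t: 21.68
ee_pos: [443.3, -55.3, 11.1]
orientation: [-0.0, 3.141, -0.0]
ft_force: [-1.4, -0.8, 3.2]
width: 45.6
grasp_force: 30.0
```

Request:
play_rows --pt "0 0 0" --pt "0 0 0" --pt "0 0 0" --yaw '[0,0,0]'

```text
t: 21.93
ee_pos: [443.3, -55.3, 11.1]
orientation: [-0.0, 3.141, -0.0]
ft_force: [-0.7, -0.4, 4.4]
width: 45.9
grasp_force: 30.0
```

Request:
play_rows --pt "0 0 6" --pt "0 0 14" --pt "0 0 20" --pt "0 0 25" --pt "0 0 25" --pt "0 0 20" --pt "10 11 0" --pt "19 20 0" --yaw '[0,0,0,0,0,0,0,0]'

```text
t: 22.6
ee_pos: [471.6, -24.9, 122.5]
orientation: [0.003, 3.141, -0.001]
ft_force: [0.5, 0.2, -1.8]
width: 45.8
grasp_force: 30.0
```

Request:
play_rows --pt "26 27.5 0" --pt "26 27.5 0" --pt "26 27.5 0" --pt "26 27.5 0" --pt "26 27.5 0" --pt "24 25 0" --pt "14 15 0" --pt "6.1 6.3 0" --yaw '[0,0,0,0,0,0,0,0]'

```text
t: 23.27
ee_pos: [648.0, 162.0, 121.0]
orientation: [-0.003, 3.14, 0.001]
ft_force: [-0.4, -0.0, -0.4]
width: 45.1
grasp_force: 30.0
```

Request:
play_rows --pt "0 0 -15" --pt "0 0 -22" --pt "0 0 -22" --pt "0 0 -18" --pt "0 0 -9" --pt "0 0 -4" --pt "0 0 -2" --pt "0 0 0" --yaw '[0,0,0,0,0,0,0,0]'

```text
t: 23.93
ee_pos: [646.5, 159.3, 29.4]
orientation: [0.0, 3.141, 0.0]
ft_force: [0.2, -0.3, -1.4]
width: 45.3
grasp_force: 30.0
```

Request:
play_rows --pt "0 0 -0.7" --pt "0 0 -0.6" --pt "0 0 -0.2" --pt "0 0 0" --pt "0 0 0" --yaw '[0,0,0,0,0]'

```text
t: 24.35
ee_pos: [646.8, 159.6, 28.2]
orientation: [-0.0, 3.141, 0.0]
ft_force: [-0.4, -0.4, 2.9]
width: 45.4
grasp_force: 30.0
```

Contact. Releasing and retreating straight up.

Request:
play_rows --pt "0 0 0" --pt "0 0 0" --pt "0 0 0" --pt "0 0 0" --pt "0 0 0" --pt "0 0 0" --pt "0 0 0" --pt "0 0 0" --yaw '[0,0,0,0,0,0,0,0]' --gripper 0

```text
t: 25.02
ee_pos: [646.3, 159.5, 27.4]
orientation: [0.0, -3.142, 0.0]
ft_force: [0.2, 0.2, 0.3]
width: 87.8
grasp_force: 0.0
```

Request:
play_rows --pt "0 0 10" --pt "0 0 20" --pt "0 0 30" --pt "0 0 30" --pt "-30 0 20" --pt "-35 0 10" --pt "-35 0 0" --pt "0 0 0" --yaw '[0,0,0,0,0,0,0,0]'

```text
t: 25.68
ee_pos: [539.8, 158.9, 148.1]
orientation: [0.001, -3.137, 0.002]
ft_force: [0.1, 0.4, -1.3]
width: 87.7
grasp_force: 0.0
```

Run:
```python
from h import *
t=shot("top")
for a in (((601,-123),76,17),((618,-29),64,17),((626,65),52,17),((646,161),40,17)): print(chk(t,*a))
s=shot("side"); a=cv2.resize(s["pixels"][110:320,190:390],(571,600),interpolation=cv2.INTER_CUBIC)
cv2.imwrite("pics/end.png",a[:,:,::-1])
```

```text
(350, array([ 600.7, -122.1]), array([ 600.6, -121.9,   93.3]))
(342, array([618.2, -28.7]), array([618. , -28.2,  81.3]))
(336, array([625.6,  66. ]), array([625.4,  66. ,  69.4]))
(9, array([658.6, 165.4]), array([662.8, 164.4,  57.8]))
```

View pics/end.png

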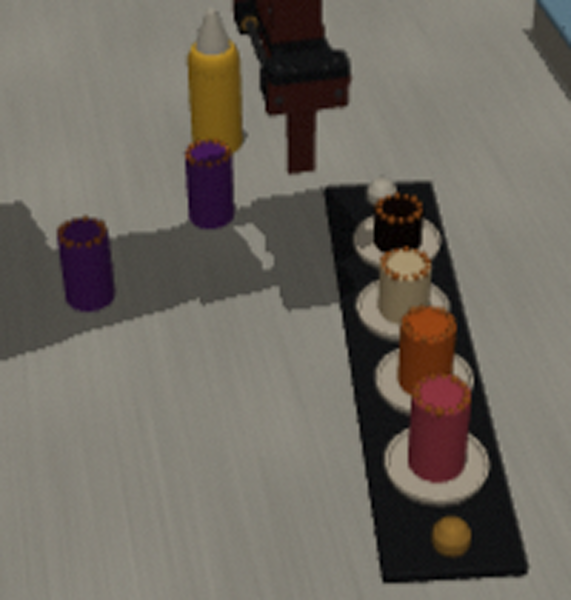

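The side view shows dark (398,222), ivory (405,285), caramel (427,350) and ruby (439,427), each upright and centred on its saucer. Ruby is next to the brass stud, and the bottle and purple pieces haven't moved.

```bash
python3 -c "
from h import *
print(ticket.close_job())"
```

```text
the job is handed in; nothing more can be done
None
```

I handed the job in at about 26 s: all four desserts stand upright on their saucers, tallest at the brass stud down to shortest at the white stud, and the bottle and purple look-alikes were left alone. Ruby, caramel and ivory measured within about 3 mm of centre; the dark one was hidden from the top camera, so I checked it only in the side view.

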